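# Seat the copper specimen in the corner of the inspection stage

## Robot

A 6-joint arm with a two-finger parallel gripper is mounted at the origin on the work surface. World frame = base frame: x ahead of the robot, y to its left, z up, the work surface at z = 0. Lengths are in mm, angles in degrees, forces in N, time in s.
With the tool pointing down it reaches from about 350 to 975 mm from the base axis. Payload 17.4 kg.
Tool frame: the origin (TCP) lies at the very end of the fingers, on their centre line; the grasp point (between the pads) lies 19 mm behind it; z points along the fingers, x is the direction in which the jaws open and shut, and the axes are right-handed (so a half turn about z gives the same grasp; the last joint's range is limited). The gripper opens to 85 mm and grips with 20 to 120 N. Pads are 22 mm wide; open, the fingers measure 114 mm over their backs; the gripper's body (76 mm by 85 mm) begins 54 mm behind the grasp point. The pads swing forward as they close: fully open they stand 13 mm farther back than shut.
Start: joints at [74.496, 6.646, 82.598, -0, 90.757, -2.166], TCP at [155.732, 656.795, 231.303] pointing down, gripper open.
Joint ranges: [-162.19, 162.19], [-47.58, 125.68], [4.15, 143.07], [-65.23, 245.23], [0.69, 171.88], [-170.13, 170.13]. Speed limits (degrees/s): [108.29, 108.29, 127.2, 180, 180, 180].

## Interface

Orientations are given as a 3x3 rotation matrix whose columns are the frame's x, y, z axes.
In Python, from station import * gives the robot as it stands. The module is installed in compiled form; this text tells all that it offers.
- The arm moves only by the shell command python3 -m creep 'ROWS' [FORCE]. ROWS is JSON, a list that holds one entry, the list of rows, each a list of 5 numbers: the finger opening in cm, from 0 to 8.54, then the shift along the tool's x, y, z in cm, then the turn about the tool's z in rad. A call has 1 to 20 rows; each row shifts and turns the commanded pose from where the row before left it, along the tool's axes as they then stand; what a row does not reach is not made up. A row lasts 1/8 s, in which the tool goes at most 62.5 mm and 10.7 degrees, less where a joint would pass 70% of its speed; a pose out of reach is approached as far as the arm can. A call with a gripper value outside its range is refused whole. The fingers move at their own pace and stop on an object; FORCE is the grip in N (left out, the last holds). Time passes only in rows, so rows that do not move let the fingers close. It gives the time, the measured TCP pose, the force and the opening at its end, in the units of the state.
- state(): the state, without advancing time (a new reading comes with each control period).
- snapshot(name): name is "scene" or "top" or "wrist"; returns a dict with "img" (400x640x3 uint8, red, green, blue), "intrinsics" (3x3 intrinsics, pixels), "camera_from_world" (4x4, takes a point from world to camera coordinates); the wrist camera has in their place "T_tool_cam" (4x4, takes a point from camera to tool coordinates, whose origin is the TCP and whose axes are the tool frame's). Camera axes: x right, y up, looking along -z (the intrinsics and any distortion apply to the point x, -y, -z); pixel columns grow to the right and rows downward; lengths in mm; the calibration is good to about 2 mm. A picture is of the moment at which its call begins: read the wrist's pose just before it. There is no depth.
- job_done(): hands the job in, once; it reports no verdict.
The state is a dict: "t": time; "q": joint angles; "qd": joint speeds; "tau": joint torques, N m; "ee_pos": TCP position; "orientation": TCP orientation; "force": force on the tool from outside, world axes, zero at the start; "wrist_torque": the same for the moment, N m; "grip_width": finger opening in mm.
Only numpy, scipy, OpenCV 4.12 (cv2) and the standard library are available. Lean on these libraries where they do the work, as an engineer would, in place of code of your own. Each camera call takes 0.05 s, during which the arm holds its last target.

## Task

Gripping nothing, use the fingertips to push the copper-topped specimen block across the stage plate until its long side is flush against the rear fence, then push the blue sliding jaw along until the block is closed in snugly, touching the end stop on one side and the jaw on the other and still flush to the fence. Slide things only: do not lift or tip the block, and leave the steel-topped block and everything else on the bench where they are. Finish with the hand clear.

Things in the scene. Friction and masses are not known exactly. Their poses are not given: they have to be found in the camera images.
- stage: fixed light-grey plate 270 (x) x 370 (y) x 10 mm on the bench, yaw <15 deg; origin at centre of underside. In its axes: dark grey-green rear fence, 18 mm high above plate, all along near the +x edge, inner face at x=+100 mm; like end stop square to it, same height, 16 mm thick, x=+5 to +100, inner face at y=+140. Plate else smooth. A block seated in the corner has its origin at x=+80, y=+110.
- jaw (a joint): travel in m of the blue jaw along the fence, in the stage's +y direction, 0 (far from the end stop, face at stage y=-135 mm) to 0.225 (limit); starts near 0. Slides with about 1.5 N of friction and stays where left. With the 60 mm block snug against the end stop it reads about 0.215.
- jaw_face (a point): centre of the jaw's clamping face (towards the end stop), 13.5 mm above the plate, at stage x=+64 mm. The jaw is a blue bar with a white line on top, 66 mm long (stage x=+31 to +97), 20 mm thick (rear face, to push on, lies 20 mm from this point towards stage -y), top 25.5 mm above the plate.
- copper_block: the specimen to seat: loose black resin block, copper-coloured rectangle on top, 40 (x) x 60 (y) x 25 mm high, 0.11 to 0.23 kg; origin at centre of underside, long side along its y. Starts on the near (-x) half of the plate, turned up to about 23 deg from the stage's axes, straight across (along stage x) from the open stretch of fence between jaw and end stop.
- steel_block: bystander on the plate: the same black block, 40 x 60 x 25 mm, but with a silver-grey rectangle on top; origin at the centre of its underside. It starts beside the copper block; either may be on the left.
- red_puck: bystander: red resin puck, 32 mm diameter, 22 mm high, standing on the bench near the stage's -y edge; origin at the centre of its underside
- green_puck: bystander: green resin puck, 32 mm diameter, 22 mm high, standing on the bench near the stage's -y edge; origin at the centre of its underside
- loupe: bystander: black eyepiece loupe, 44 mm diameter, 38 mm high, standing on the bench near the stage's +y edge; origin at the centre of its underside
- bottle: bystander: closed amber glass bottle, 48 mm diameter, 100 mm high, standing on the bench to the left (+y); origin at the centre of its underside
- mug: bystander: blue mug, 80 mm diameter with a side handle, 90 mm high, standing on the bench to the right (-y); origin at the centre of its underside

How it is judged:
By the outcome, as a careful person would: the job done as asked, in the order asked, and still so for the second after the job is handed in, with the robot touching nothing.
It also fails if it takes over 58 s, if anything falls off the work surface, if the arm or the gripper's body presses on something with over 40 N, if the wrist force passes 120 N, or if a joint passes its speed limit or range.

## Working session

There is one attempt and no reset: what is moved stays moved. The work goes in short steps, Python scripts to look and compute and a shell command to move; the robot and the scene stay as the last step left them, time stands still between calls to the robot, and variables do not carry over. Pictures are saved under pics/ and viewed, and the job is handed in when it is done.

```bash
mkdir -p pics
python3 - <<'E'
from station import *
import cv2
s=state();print(s)
for n in("top","scene"):
    r=snapshot(n);cv2.imwrite(f"pics/{n}0.png",r["img"][:,:,::-1]);print(n,r["intrinsics"],r["camera_from_world"],[k for k in r])
E
```

```text
{'t': 0.0, 'q': array([ 7.44959747e+01,  6.67400878e+00,  8.26371287e+01,  9.41383284e-04,
        9.07557757e+01, -2.16324219e+00]), 'qd': array([-0.08015041,  0.02571774, -0.01457665, -0.0249304 , -0.03987349,
       -0.00106688]), 'tau': array([-2.15077038e-03, -7.32002521e+01, -6.32487130e+01, -2.74931936e-04,
        6.57312339e-03,  2.35229334e-05]), 'ee_pos': array([155.67365764, 656.60203754, 230.54854811]), 'orientation': array([[ 2.30741994e-01,  9.73014915e-01, -3.28005688e-04],
       [ 9.73014271e-01, -2.30742220e-01, -1.12096705e-03],
       [-1.16640242e-03, -6.05000428e-05, -9.99999318e-01]]), 'force': array([-0.16755008,  0.70481164,  0.23500272]), 'wrist_torque': array([0.00539017, 0.00224377, 0.01846836]), 'grip_width': 85.22050207703069}
top [[407.06821947   0.         315.31035541]
 [  0.         407.06821947 200.954659  ]
 [  0.           0.           1.        ]] [[ 3.66297466e-03 -9.99751641e-01  2.19827044e-02 -2.52274111e+01]
 [ 9.91943813e-01  6.41622286e-03  1.26516020e-01 -5.17781843e+02]
 [-1.26625645e-01  2.13421827e-02  9.91720957e-01 -8.52456861e+02]
 [ 0.00000000e+00  0.00000000e+00  0.00000000e+00  1.00000000e+00]] ['img', 'intrinsics', 'camera_from_world']
scene [[474.51318049   0.         327.15477248]
 [  0.         474.51318049 200.17039466]
 [  0.           0.           1.        ]] [[-8.49559805e-01  5.27001052e-01  2.27602648e-02  4.33368979e+02]
 [-3.38553302e-01 -5.77842182e-01  7.42617044e-01  1.32959075e+02]
 [ 4.04511804e-01  6.23192028e-01  6.69329438e-01 -1.51293985e+03]
 [ 0.00000000e+00  0.00000000e+00  0.00000000e+00  1.00000000e+00]] ['img', 'intrinsics', 'camera_from_world']
```

View pics/top0.png

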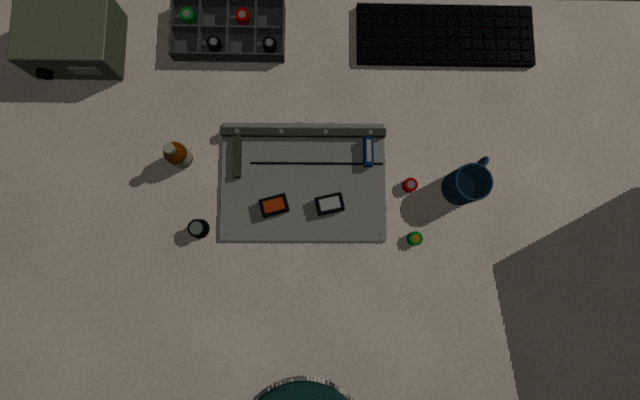

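View pics/scene0.png

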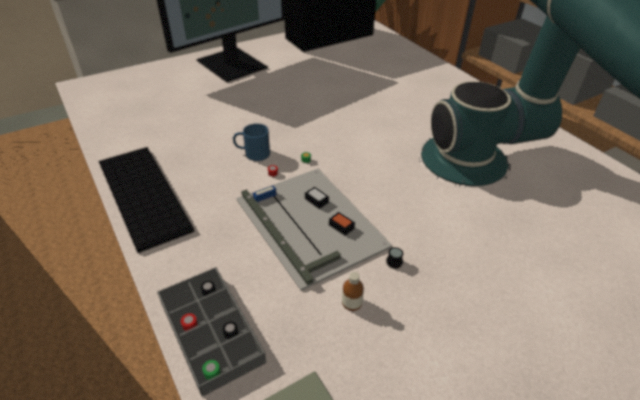

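```bash
cat > h.py <<'E'
from station import *
import cv2, numpy as np
def cam(r,T=None):
    K=np.array(r["intrinsics"]);
    M=np.linalg.inv(np.array(r["camera_from_world"])) if "camera_from_world" in r else T@np.array(r["T_tool_cam"])
    return K,M
def toolT(s):
    T=np.eye(4);T[:3,:3]=s["orientation"];T[:3,3]=s["ee_pos"];return T
def pt(K,M,uv,z):
    uv=np.atleast_2d(np.asarray(uv,float))
    d=np.c_[(uv[:,0]-K[0,2])/K[0,0],-(uv[:,1]-K[1,2])/K[1,1],-np.ones(len(uv))]
    d=d@M[:3,:3].T;o=M[:3,3]
    return (o+d*((z-o[2])/d[:,2])[:,None])[:,:2]
def masks(img):
    h=cv2.cvtColor(img,cv2.COLOR_RGB2HSV).astype(int);H,S,V=h[...,0],h[...,1],h[...,2]
    return dict(H=H,S=S,V=V)
def blobs(m,amin=20):
    n,l,st,c=cv2.connectedComponentsWithStats(m.astype(np.uint8))
    return [(st[i],c[i],l==i) for i in range(1,n) if st[i][4]>=amin]
E
python3 - <<'E'
from h import *
r=snapshot("top");K,M=cam(r);im=r["img"];m=masks(im)
print("cam",M[:3,3])
sub=im[110:260,200:440]
cv2.imwrite("pics/top_crop.png",cv2.resize(sub[:,:,::-1],(720,450),interpolation=cv2.INTER_CUBIC))
H,S,V=m["H"],m["S"],m["V"]
def show(name,mask,z):
    for st,c,l in blobs(mask,8):
        if 215<c[0]<400 and 115<c[1]<250:
            ys,xs=np.nonzero(l);rc=cv2.minAreaRect(np.c_[xs,ys].astype(np.float32))
            b=pt(K,M,cv2.boxPoints(rc),z);print(name,st,c.round(1),pt(K,M,c,z).round(1),b.round(0).tolist())
show("cop",(H<15)&(S>150)&(V>90),35)
show("blue",(H>95)&(H<125)&(S>120),35)
show("white",(V>190)&(S<60),35)
for p in [(183.5+37,123),(385,124),(386,241),(219,241)]: print(pt(K,M,p,10))
print(im[150,310],im[220,320],im[203,328],im[100,300])
E
```

```text
cam [405.76000341  -3.70565192 911.46159886]
cop [263 198  21  14 201] [273.2 204.5] [[509.3  68.6]] [[515.0, 92.0], [526.0, 52.0], [504.0, 46.0], [493.0, 85.0]]
blue [363 136  12  31 166] [367.1 151.9] [[ 627.8 -136.8]] [[596.0, -127.0], [664.0, -128.0], [664.0, -153.0], [596.0, -152.0]]
[[698.39510262 193.47042797]]
[[ 700.10286057 -182.57439315]]
[[ 432.50536389 -179.95710598]]
[[430.92431391 187.91949909]]
[88 87 80] [89 88 81] [99 98 94] [125 116 107]
```

View pics/top_crop.png

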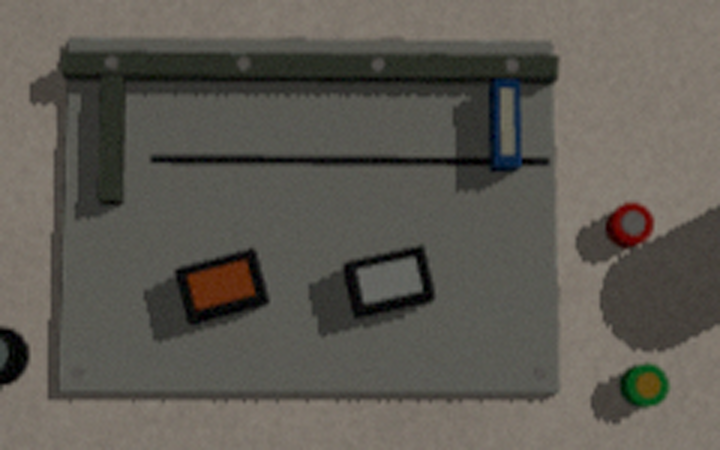

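```bash
python3 -m creep '[[[3,0,0,0,-0.116],[3,0,0,0,-0.116],[3,-5,3,0,0],[3,-5,3,0,0],[3,-5,3,0,0],[3,-5,3,0,0],[3,-5,3,0,0],[3,-5,3,0,0],[3,-5,3,0,0],[3,-5,3,0,0],[3,-5,3,0,0],[3,-5,3,0,0],[3,-5,3,0,0],[3,-5,3,0,0],[3,-3,0,0,0],[3,0,0,0,0],[3,0,0,0,0]]]'
python3 - <<'E'
from h import *
s=state();r=snapshot("wrist");print(s["ee_pos"],s["orientation"].round(4),s["grip_width"],s["force"]);print(r["T_tool_cam"],r["intrinsics"]);cv2.imwrite("pics/w1.png",r["img"][:,:,::-1])
E
```

```text
t: 2.28
ee_pos: [515.1, 26.8, 231.2]
orientation: [[0.001, 1.0, -0.0], [1.0, -0.001, 0.0], [0.0, -0.0, -1.0]]
force: [-0.2, -0.2, -0.4]
grip_width: 30.4
[515.10986162  26.81811256 231.22996505] [[ 9.e-04  1.e+00 -1.e-04]
 [ 1.e+00 -9.e-04  2.e-04]
 [ 2.e-04 -1.e-04 -1.e+00]] 30.37365472835581 [-0.1677595  -0.17060123 -0.39577155]
[[ 9.99999863e-01 -4.95928289e-04  1.66598881e-04 -4.78992545e-02]
 [-4.16643433e-04 -9.47522462e-01 -3.19688928e-01 -8.24854554e+01]
 [ 3.16398965e-04  3.19688815e-01 -9.47522539e-01 -1.42580756e+02]
 [ 0.00000000e+00  0.00000000e+00  0.00000000e+00  1.00000000e+00]] [[283.14111693   0.         321.50108723]
 [  0.         283.14111693 201.24494444]
 [  0.           0.           1.        ]]
```

View pics/w1.png

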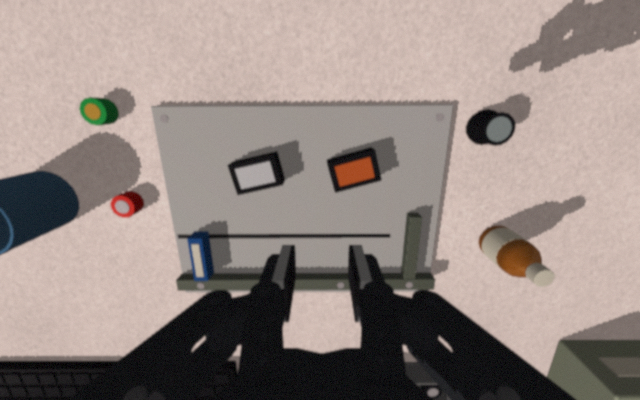

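Run:
```python
from h import *
s=state();r=snapshot("wrist");K,M=cam(r,toolT(s));im=r["img"];m=masks(im);H,S,V=m["H"],m["S"],m["V"]
print("cam",M[:3,3])
def rect(name,mask,z,a=40):
    for st,c,l in blobs(mask,a):
        ys,xs=np.nonzero(l);rc=cv2.minAreaRect(pt(K,M,np.c_[xs,ys],z).astype(np.float32))
        print(name,st,c.round(1),[np.round(v,1) for v in rc])
on=np.zeros(V.shape,bool);on[95:285,150:460]=1
rect("cop",(H<15)&(S>150)&(V>90)&on,35)
rect("blue",(H>95)&(H<125)&(S>120)&on,35.5)
rect("white",(V>185)&(S<25)&on,35.3)
# edge points: near plate edge via gradient rows, left/right edges via columns
g=cv2.GaussianBlur(im,(3,3),0).astype(float);R=g[...,0]
def fit(p):
    vx,vy,x,y=cv2.fitLine(p.astype(np.float32),cv2.DIST_HUBER,0,.01,.01).ravel();return np.round([x,y,np.degrees(np.arctan2(vy,vx))],2)
P=[]
for u in range(170,440,6):
    c=R[92:118,u];d=np.diff(c);P.append((u,92+np.argmin(d)+.5))
print("near edge",fit(pt(K,M,P,10)))
for nm,lo,hi,sg in(("L",145,190,-1),("R",425,465,1)):
    P=[]
    for v in range(112,230,4):
        d=np.diff(R[v,lo:hi])*sg;P.append((lo+np.argmax(d)+.5,v))
    print(nm,fit(pt(K,M,P,10)))
P=[]
for u in list(range(215,262,3))+list(range(305,340,3))+[]:
    d=np.diff(R[255:285,u]);k=np.argmin(d);P.append((u,255+k+.5));
print("fence px",P[::4]);print("fence front top",fit(pt(K,M,P,28)),"as foot",fit(pt(K,M,P,10)))
cv2.imwrite("pics/w1c.png",cv2.resize(im[200:300,160:460,::-1],(780,260),interpolation=cv2.INTER_CUBIC))
```

```text
cam [432.6136406   27.08770455 373.89249467]
cop [334 157  41  30 818] [354.  171.4] [array([508.8,  66.7]), array([27.5, 45.3]), np.float64(15.5)]
blue [188 232  25  48 541] [202.7 253. ] [array([ 625.2, -136.5]), array([28.5, 72.7]), np.float64(87.3)]
near edge [426.65  15.76 -89.99]
L [ 5.3165e+02 -1.8104e+02  2.2000e-01]
R [ 5.1409e+02  1.9232e+02 -2.0000e-02]
fence px [(215, np.float64(272.5)), (227, np.float64(267.5)), (239, np.float64(266.5)), (251, np.float64(266.5)), (305, np.float64(266.5)), (317, np.float64(266.5)), (329, np.float64(266.5))]
fence front top [646.33 -27.74 -89.31] as foot [657.44 -29.9  -89.32]
```

View pics/w1c.png

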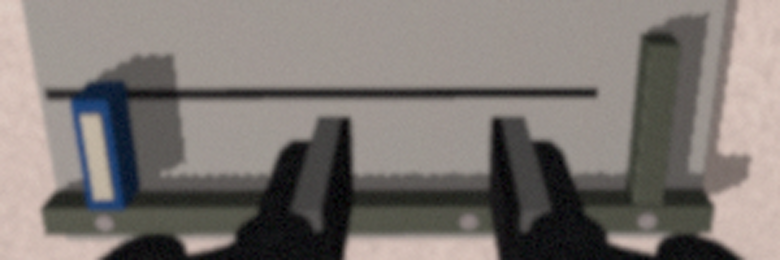

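```bash
python3 -m creep '[[[3,2,-3,0,0],[3,2,-3,0,0],[3,0,0,5,0],[3,0,0,5,0],[3,0,0,5,0],[3,0,0,4,0],[3,0,0,1.6,0],[3,0,0,0.6,0],[3,0,0,0,0]]]'
python3 - <<'E'
from h import *
s=state();r=snapshot("wrist");K,M=cam(r,toolT(s));print(s["ee_pos"],s["force"]);cv2.imwrite("pics/w2.png",r["img"][:,:,::-1])
for p in [(250,279.6),(250,281)]:print(p)
E
```

```text
t: 3.5
ee_pos: [455.9, 66.8, 20.4]
orientation: [[0.001, 1.0, 0.001], [1.0, -0.001, 0.0], [0.0, 0.001, -1.0]]
force: [0.3, -0.5, -0.4]
grip_width: 30.0
[455.85243767  66.75504873  20.36143146] [ 0.27071972 -0.49207772 -0.43538015]
(250, 279.6)
(250, 281)
```

View pics/w2.png

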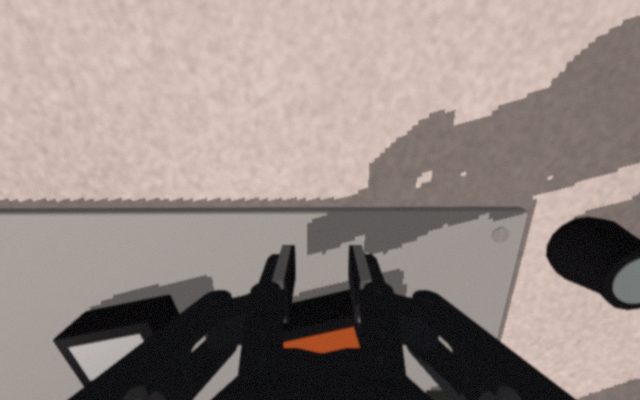

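```bash
python3 -m creep '[[[3,0,0,0.3,0],[3,0,0,0,0],[3,0,0.6,0,0],[3,0,0.6,0,0],[3,0,0.6,0,0],[3,0,0.6,0,0],[3,0,0.6,0,0],[3,0,0.6,0,0],[3,0,0.6,0,0],[3,0,0.6,0,0],[3,0,0.6,0,0],[3,0,0.6,0,0],[3,0,0.6,0,0],[3,0,0.6,0,0],[3,0,0.6,0,0],[3,0,0.6,0,0]]]'
python3 - <<'E'
from h import *
s=state();r=snapshot("top");K,M=cam(r);print(s["ee_pos"],s["force"]);cv2.imwrite("pics/t3.png",cv2.resize(r["img"][110:260,200:440,::-1],(720,450),interpolation=cv2.INTER_CUBIC))
E
```

```text
t: 5.55
ee_pos: [539.7, 66.5, 16.3]
orientation: [[0.001, 1.0, -0.0], [1.0, -0.001, -0.0], [-0.0, -0.0, -1.0]]
force: [-0.7, -0.4, -1.1]
grip_width: 30.0
[539.6549092  66.4899045  16.2969154] [-0.71480468 -0.44031486 -1.0696743 ]
```

View pics/t3.png

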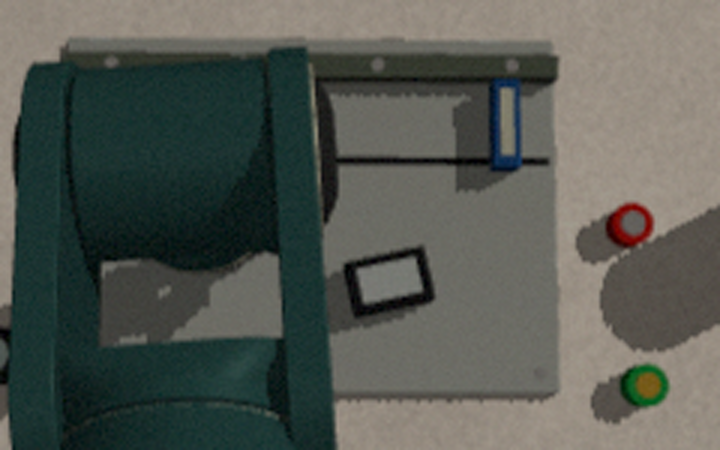

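Run:
```python
from h import *
a=snapshot("scene")["img"][150:300,220:420];b=snapshot("wrist")["img"][180:,150:500]
cv2.imwrite("pics/s3.png",np.hstack([cv2.resize(a,(400,300)),cv2.resize(b,(400,300))])[:,:,::-1])
```

```text
(no output)
```

View pics/s3.png

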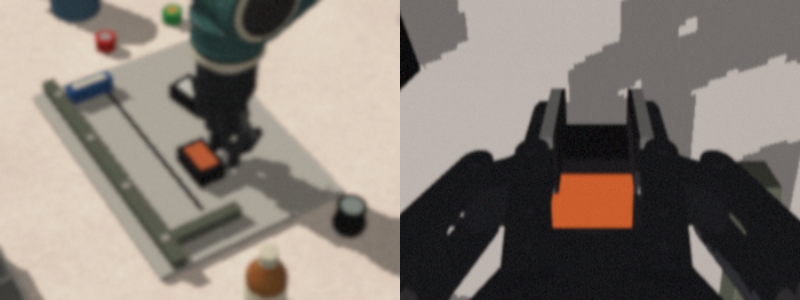

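The wrist view shows the copper block squared up and centred in front of both fingers. I'll keep pushing.

```bash
python3 -m creep '[[[3,0,0.6,0,0],[3,0,0.6,0,0],[3,0,0.6,0,0],[3,0,0.6,0,0],[3,0,0.6,0,0],[3,0,0.6,0,0],[3,0,0.6,0,0],[3,0,0.6,0,0],[3,0,0.6,0,0],[3,0,0.6,0,0],[3,0,0.3,0,0],[3,0,0.3,0,0]]]'; python3 -m creep '[[[3,0,0.2,0,0],[3,0,0.2,0,0]]]'
```

```text
t: 7.2
ee_pos: [605.4, 66.4, 16.2]
orientation: [[0.001, 1.0, -0.0], [1.0, -0.001, -0.0], [-0.0, -0.0, -1.0]]
force: [-0.7, 0.5, 0.6]
grip_width: 30.0
t: 7.45
ee_pos: [609.3, 66.4, 16.2]
orientation: [[0.001, 1.0, -0.0], [1.0, -0.001, 0.0], [0.0, -0.0, -1.0]]
force: [-0.3, 0.4, -0.1]
grip_width: 30.0
```

```bash
for i in 1 2 3 4 5; do python3 -m creep '[[[3,0,0.15,0,0]]]' | egrep 'ee_pos|force'; done
```

```text
ee_pos: [610.8, 66.4, 16.3]
force: [-0.2, 0.2, -0.5]
ee_pos: [612.3, 66.4, 16.3]
force: [-1.5, 0.9, -0.2]
ee_pos: [613.8, 66.4, 16.3]
force: [0.1, -0.3, -1.2]
ee_pos: [615.3, 66.4, 16.3]
force: [-5.9, -2.0, 0.3]
ee_pos: [615.4, 66.3, 16.2]
force: [-24.3, -1.3, 14.6]
```

```bash
python3 -m creep '[[[3,0,-0.3,0,0],[3,0,-1,0,0],[3,0,-3,0,0],[3,0,-4,-3,0],[3,0,-4,-6,0],[3,0,-2,-6,0],[3,0,0,-6,0],[3,0,0,0,0]]]'
python3 - <<'E'
from h import *
s=state();r=snapshot("wrist");K,M=cam(r,toolT(s));im=r["img"];m=masks(im);H,S,V=m["H"],m["S"],m["V"]
for st,c,l in blobs((H<15)&(S>150)&(V>90),100):
    ys,xs=np.nonzero(l);rc=cv2.minAreaRect(pt(K,M,np.c_[xs,ys],35).astype(np.float32));print(st,c,rc)
cv2.imwrite("pics/w4.png",im[:,:,::-1])
E
```

```text
t: 9.07
ee_pos: [480.2, 66.7, 222.8]
orientation: [[0.001, 1.0, 0.008], [1.0, -0.001, 0.001], [0.001, 0.008, -1.0]]
force: [-0.4, 0.7, -0.2]
grip_width: 30.2
[ 83 220  24  22 206] [ 95.78640777 229.82524272] ((551.1248168945312, -223.5167236328125), (27.431854248046875, 29.50891876220703), 39.98188400268555)
[465 275  32  27 533] [480.00375235 287.44277674] ((636.0916137695312, 285.72174072265625), (54.59781265258789, 31.866241455078125), 37.38424301147461)
[302 285  33  17 547] [317.76965265 293.01645338] ((645.80078125, 61.715354919433594), (44.79022979736328, 26.491958618164062), 89.96961975097656)
```

View pics/w4.png

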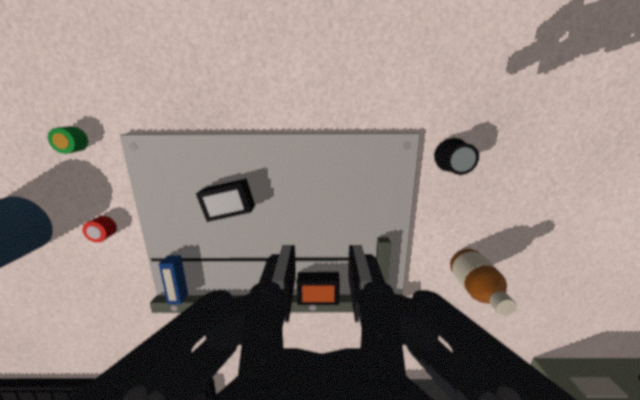

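```bash
python3 -m creep '[[[0,-5,3,0,0],[0,-5,3,0,0],[0,-5,3,0,0],[0,-5,3,0,0],[0,-5.2,3,0,0],[0,0,0,5,0],[0,0,0,5,0],[0,0,0,5,0],[0,0,0,3,0],[0,0,0,1.2,0],[0,0,0,0.6,0],[0,0,0,0,0]]]'
python3 - <<'E'
from h import *
a=snapshot("scene")["img"][130:300,200:420];b=snapshot("top")["img"][110:260,200:440];c=snapshot("wrist")["img"]
cv2.imwrite("pics/s5.png",np.vstack([np.hstack([cv2.resize(a,(400,300)),cv2.resize(b,(400,300))]),np.hstack([cv2.resize(c,(400,250)),np.zeros((250,400,3),np.uint8)])])[:,:,::-1])
E
```

```text
t: 10.62
ee_pos: [629.4, -185.6, 20.2]
orientation: [[0.001, 1.0, 0.001], [1.0, -0.001, -0.0], [-0.0, 0.001, -1.0]]
force: [0.2, -0.3, 0.2]
grip_width: -0.1
```

View pics/s5.png

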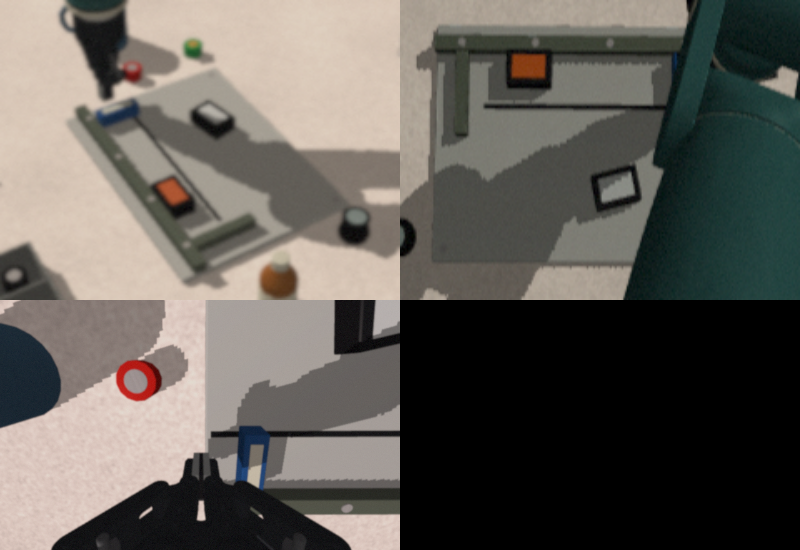

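```bash
python3 -m creep '[[[0,0.4,0,0,0],[0,0.6,0,0,0],[0,0.6,0,0,0],[0,0.6,0,0,0],[0,0.6,0,0,0],[0,0.8,0,0,0],[0,0.8,0,0,0],[0,0.8,0,0,0],[0,0.8,0,0,0],[0,0.8,0,0,0],[0,0.8,0,0,0],[0,0.8,0,0,0],[0,0.8,0,0,0],[0,0.8,0,0,0],[0,0.8,0,0,0],[0,0.8,0,0,0],[0,0.8,0,0,0],[0,0.8,0,0,0],[0,0.8,0,0,0],[0,0.8,0,0,0]]]'; python3 -m creep '[[[0,0.6,0,0,0],[0,0.6,0,0,0],[0,0.4,0,0,0],[0,0.4,0,0,0],[0,0.4,0,0,0],[0,0.4,0,0,0]]]'
python3 - <<'E'
from h import *
a=snapshot("scene")["img"][130:300,200:420];c=snapshot("wrist")["img"]
cv2.imwrite("pics/s6.png",np.vstack([np.hstack([cv2.resize(a,(400,300)),cv2.resize(c[100:],(400,300))])])[:,:,::-1])
E
```

```text
t: 13.28
ee_pos: [629.2, -37.1, 19.6]
orientation: [[0.001, 1.0, 0.0], [1.0, -0.001, -0.0], [-0.0, 0.0, -1.0]]
force: [-1.7, -1.8, 0.4]
grip_width: 0.0
t: 14.02
ee_pos: [629.2, -9.4, 19.6]
orientation: [[0.001, 1.0, -0.0], [1.0, -0.001, 0.0], [0.0, -0.0, -1.0]]
force: [-1.6, -1.8, -1.1]
grip_width: -0.2
```

View pics/s6.png

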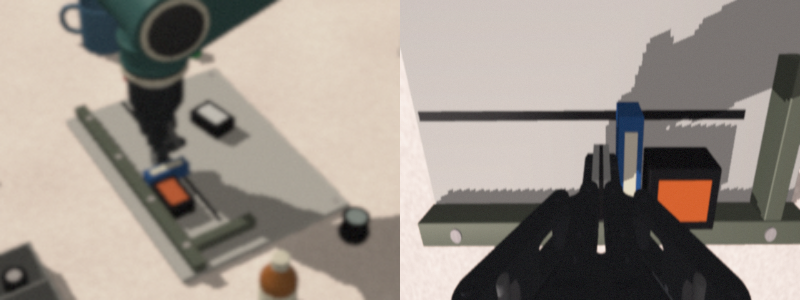

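```bash
python3 -m creep '[[[0,0.4,0,0,0],[0,0.4,0,0,0],[0,0.4,0,0,0],[0,0.4,0,0,0],[0,0.4,0,0,0],[0,0.4,0,0,0],[0,0.4,0,0,0],[0,0.4,0,0,0],[0,0.4,0,0,0],[0,0.4,0,0,0],[0,0.4,0,0,0],[0,0.4,0,0,0]]]'
python3 - <<'E'
from h import *
a=snapshot("scene")["img"][130:300,200:420];c=snapshot("wrist")["img"]
cv2.imwrite("pics/s7.png",np.vstack([np.hstack([cv2.resize(a,(400,300)),cv2.resize(c[100:],(400,300))])])[:,:,::-1])
E
```

```text
t: 15.62
ee_pos: [629.3, 38.7, 19.6]
orientation: [[0.001, 1.0, -0.0], [1.0, -0.001, 0.0], [0.0, -0.0, -1.0]]
force: [-2.5, -2.8, 2.1]
grip_width: -0.1
```

View pics/s7.png

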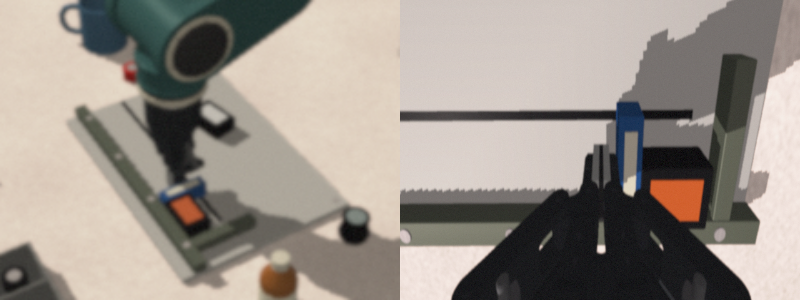

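```bash
python3 -m creep '[[[0,0.3,0,0,0],[0,0.2,0,0,0],[0,0.2,0,0,0]]]' | egrep 'ee_pos|force'; for i in 1 2 3 ; do python3 -m creep '[[[0,0.15,0,0,0]]]' | egrep 'ee_pos|force'; done
```

```text
ee_pos: [629.3, 45.5, 19.6]
force: [0.4, -3.4, 0.6]
ee_pos: [629.3, 47.0, 19.5]
force: [0.2, -2.0, -0.4]
ee_pos: [629.3, 48.5, 19.6]
force: [0.6, -2.0, -0.1]
ee_pos: [629.3, 49.8, 19.6]
force: [-1.2, -11.8, -0.1]
```

```bash
python3 -m creep '[[[0,0,0,0,0]]]' | egrep 'ee_pos|force';python3 -m creep '[[[0,0.05,0,0,0]]]' | egrep 'ee_pos|force';  python3 - <<'E'
from h import *
c=snapshot("wrist")["img"]
cv2.imwrite("pics/s8.png",cv2.resize(c[220:320,300:500],(800,400),interpolation=cv2.INTER_CUBIC)[:,:,::-1])
E
```

```text
ee_pos: [629.3, 49.7, 19.6]
force: [-0.7, -5.8, -0.4]
ee_pos: [629.3, 49.8, 19.6]
force: [-1.4, -9.7, -0.4]
```

View pics/s8.png

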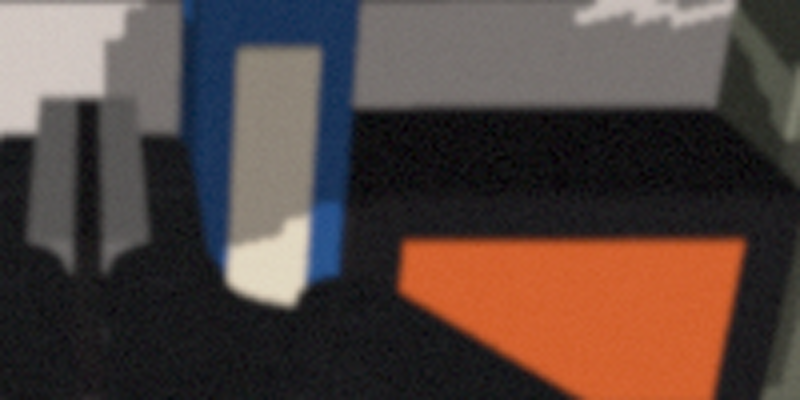

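```bash
python3 -m creep '[[[0,-0.2,0,0,0],[0,-1.5,0,0,0],[0,-2,0,-1,0],[0,0,0,-5,0],[0,0,-3,-6,0],[0,0,-5,-5,0],[0,0,-5,-3,0],[0,3,-2,0,0],[0,0,0,0,0]]]'
python3 - <<'E'
from h import *
s=state();r=snapshot("wrist");K,M=cam(r,toolT(s));im=r["img"];m=masks(im);H,S,V=m["H"],m["S"],m["V"]
for n,k,z in(("cop",(H<15)&(S>150)&(V>90),35),("blue",(H>95)&(H<125)&(S>120),35.5)):
  for st,c,l in blobs(k,100):
    ys,xs=np.nonzero(l);rc=cv2.minAreaRect(pt(K,M,np.c_[xs,ys],z).astype(np.float32));print(n,st,c,np.round(rc[0],1),np.round(rc[1],1),rc[2])
cv2.imwrite("pics/w9.png",im[:,:,::-1])
cv2.imwrite("pics/w9c.png",cv2.resize(im[220:320,300:500,::-1],(800,400),interpolation=cv2.INTER_CUBIC))
E
```

```text
t: 17.9
ee_pos: [486.4, 43.7, 211.4]
orientation: [[0.0, 1.0, 0.003], [1.0, -0.0, 0.0], [0.0, 0.003, -1.0]]
force: [-0.6, -0.0, 0.4]
grip_width: 0.3
cop [ 93 220  24  22 215] [105.61395349 230.03255814] [ 551.5 -224.3] [27.4 28.8] 34.280914306640625
cop [489 277  36  28 643] [505.3281493  290.31104199] [636.  288.3] [58.  32.9] 46.01079177856445
cop [358 288  22   8 132] [367.87121212 290.81818182] [639.2 106.1] [11.1 28. ] 0.02060778997838497
blue [   0  197   59   69 1725] [ 24.72231884 228.33101449] [ 558.5 -319.6] [ 66.6 107. ] 69.92178344726562
```

View pics/w9.png

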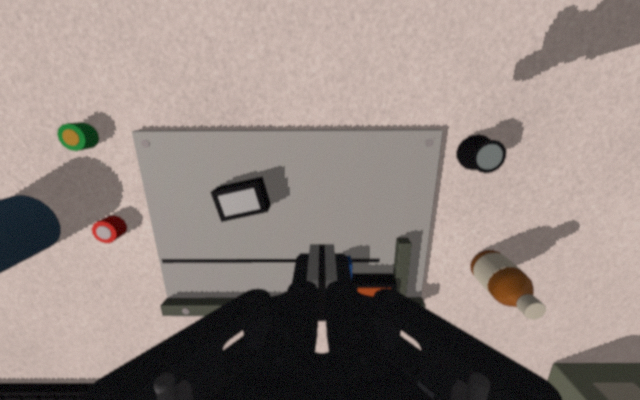

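```bash
python3 -m creep '[[[0,2,5,-2,0],[0,2,5,-2,0],[0,2,5,0,0],[0,0,0,0,0],[0,0,0,0,0]]]'
python3 - <<'E'
from h import *
s=state();r=snapshot("wrist");K,M=cam(r,toolT(s));im=r["img"];m=masks(im);H,S,V=m["H"],m["S"],m["V"]
for n,k,z in(("cop",(H<15)&(S>150)&(V>90),35),("blue",(H>95)&(H<125)&(S>120),35.5)):
  for st,c,l in blobs(k,100):
    ys,xs=np.nonzero(l);rc=cv2.minAreaRect(pt(K,M,np.c_[xs,ys],z).astype(np.float32));print(n,st,c,np.round(rc[0],1),np.round(rc[1],1),rc[2])
cv2.imwrite("pics/w10.png",im[:,:,::-1])
cv2.imwrite("pics/w10c.png",cv2.resize(im[110:230,230:390,::-1],(800,600),interpolation=cv2.INTER_CUBIC))
E
```

```text
t: 18.58
ee_pos: [637.4, 102.4, 249.0]
orientation: [[0.001, 1.0, -0.001], [1.0, -0.001, -0.0], [-0.0, -0.001, -1.0]]
force: [-0.6, -0.1, 0.4]
grip_width: 0.4
cop [ 37  97  26  25 299] [ 50.76254181 108.38461538] [ 558.2 -223.6] [29.6 27.4] 89.94388580322266
cop [447 145  31  34 707] [461.51343706 161.56011315] [622.9 280. ] [43.4 37.4] 4.741189002990723
cop [313 170  35  21 729] [329.95473251 179.9739369 ] [646.  113.3] [44.5 26.7] 89.95360565185547
blue [290 141  20  52 381] [300.46981627 165.52755906] [629.   74.6] [66.  22.8] 0.5429900288581848
```

View pics/w10.png

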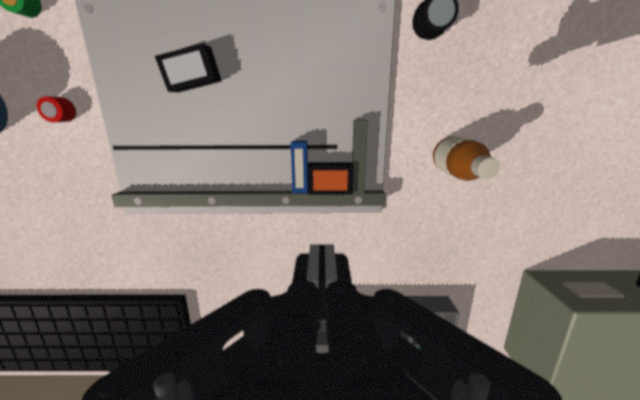

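View pics/w10c.png

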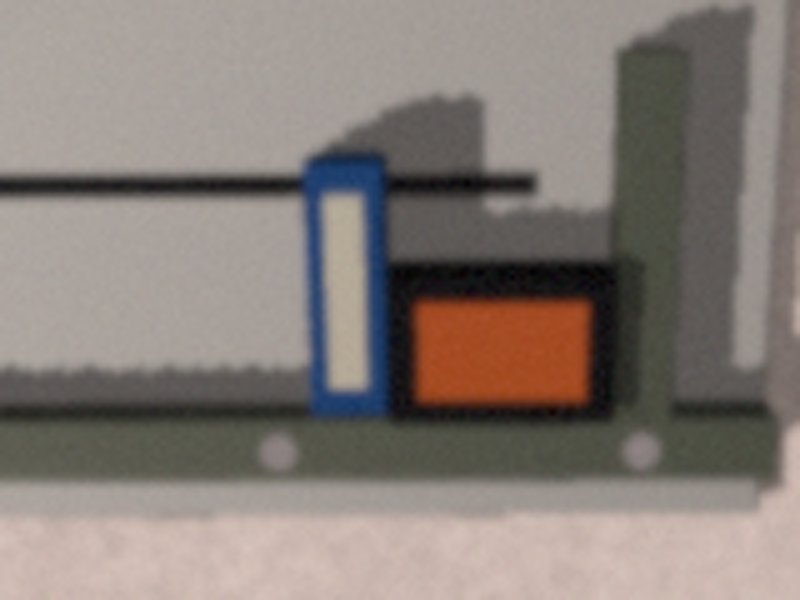

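```bash
python3 -c "
from station import *
print(state()['force'],job_done())"
```

```text
the job is handed in; nothing more can be done
[-0.40251743 -0.78782956 -0.9827947 ] None
```

I pushed the copper block squarely against the rear fence with two fingertips, then pushed the jaw along from behind with the fingers shut until it closed the block against the end stop. I then lifted the hand clear and handed the job in at about 18.6 s of the 58 s allowed.

- **Copper block:** the last wrist picture puts it at about x = 646 mm, y = 113 mm, with a yaw of about 0°. At the end of the fence push it was at x = 645.8 mm, so it stayed flush while the jaw moved it. The picture shows no gap at the fence, the end stop or the jaw.
- **Forces:** contact pushes reached about 24 N at the fence and 12 N at the jaw. With the hand clear, the reading was about 1 N or less.
- **Other objects:** the steel block, both pucks, the loupe and the bottle look unmoved in the last picture. The mug is almost out of that frame, and I did not measure most of the bystanders.

None of the checks I made failed. The exact jaw travel cannot be read, and I estimated the stage's position from its edges, so both are only good to a few millimetres. The force rise on contact confirmed the end positions.

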